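# Slide the fossil stage under the bench magnifier

## Robot

A 7-joint arm with a two-finger parallel gripper is mounted at the origin on the work surface. World frame = base frame: x ahead of the robot, y to its left, z up, the work surface at z = 0. Lengths are in m, angles in degrees, forces in N, time in s.
With the tool pointing down it reaches from about 0.425 to 0.875 m from the base axis. Payload 4.7 kg.
Tool frame: the origin (TCP) lies on the mounting face of the last link; the fingertips stand 182 mm ahead of it and the grasp point (between the pads) lies 164 mm ahead of it; z points along the fingers, y is the line along which they close (so a half turn about z gives the same grasp; the last joint's range is limited). The gripper opens to 87 mm and grips with 3 to 60 N. Pads are 19 mm wide; open, the fingers measure 117 mm over their backs; the gripper's body (75 mm by 190 mm) begins 51 mm behind the grasp point.
Start: joints at [66.412, 18.392, -4.016, 83.108, 1.295, 78.541, -3.26], TCP at [0.268, -0.592, 0.405] pointing down, gripper open.
Joint ranges: [-163.93, 163.93], [-17.29, 119.83], [-79.2, 71.16], [3.27, 140.29], [-89.18, 269.18], [5.43, 117.66], [-154.24, 154.24]. Speed limits (degrees/s): [147.25, 147.25, 180, 180, 180, 180, 180].

## Interface

Orientations are given as [roll, pitch, yaw] about the fixed x, y, z axes, in that order (R = Rz(yaw) Ry(pitch) Rx(roll)).
In Python, from cell import env gives the robot as it stands.
- The arm moves only by the tool servo_tool, never from a script. Its argument "plan" is a list of rows, each an object with "xyz": the shift along the tool's x, y, z in cm, a list of three; "twist": the turn, a rotation vector about the tool's x, y, z in degrees, a list of three; "jaw": the closure, from 0 (fully open) to 1 (shut). In form: [{"xyz": [x, y, z], "twist": [wx, wy, wz], "jaw": jaw}, ...]. A call has 1 to 10 rows; each row is the pose to reach, as a shift and turn from the pose commanded when the call began, along the tool's axes at that moment; what a row does not reach only later rows make up. A row lasts 1/12 s, in which the tool goes at most 41.7 mm and 7.16 degrees, less where a joint would pass 70% of its speed; a pose out of reach is approached as far as the arm can. A call with a gripper value outside its range is refused whole. The fingers move at their own pace and stop on an object; "newtons" is the grip in N (left out, the last holds). Time passes only in rows, so rows that repeat a pose let the fingers close. It gives the time, the measured TCP pose, the force, the opening and the grip force at its end, in the units of the state.
- env.get_obs(): the state, without advancing time (a new reading comes with each control period).
- env.read_camera(name): name is "scene" or "top" or "wrist"; returns a dict with "img" (420x560x3 uint8, red, green, blue), "camera_matrix" (3x3 intrinsics, pixels), "R" (3x3) and "t" (3): a world point X has camera coordinates R X + t. Camera axes: x right, y down, z forward; pixel columns grow to the right and rows downward; lengths in m; the calibration is good to about 2 mm. A picture is of the moment at which its call begins. There is no depth.
- env.sign_off(): hands the job in; it is judged then, once.
The state is a dict: "time_s": time; "qpos": joint angles; "joint_velocities": joint speeds; "effort": joint torques, N m; "tool_pos": TCP position; "tool_rot": TCP orientation; "force": force on the tool from outside, world axes, zero at the start; "wrist_torque": the same for the moment, N m; "grip_width": finger opening in m; "grasp_force": force on a finger pad.
Only numpy, scipy, OpenCV 4.12 (cv2) and the standard library are available. Lean on these libraries where they do the work, as an engineer would, in place of code of your own. Each camera call takes 0.05 s, during which the arm holds its last target. There are 200 camera calls.

## Task

Pinch the leaning handle of the specimen stage so that its spring lock tab is squeezed right in, and keep it squeezed while you slide the stage along its bed, until the fossil is centred under the bench magnifier's lens. Then let go, so that the tab springs fully out and the stage is locked there. Do not knock the magnifier or the lamp, and leave the jar, phone, notebook and headphones where they are.

Things in the scene. Friction and masses are not known exactly. Their poses are not given: they have to be found in the camera images.
- slide_base: Fixed grey bed of the slide, 150 (x) x 420 (y) x 12 mm, 38 mm high at its end stops, standing askew on the table; origin: centre of its underside. Its y axis is the sliding direction; its x axis (turned 0.75 to 1.25 rad from the robot's x, so away and to the left) points to the side of the posts; the handle is on its -x side, over a steel rack of teeth 14 mm apart.
- stage (a joint): Stage position along the bed's +y in m, 0 at mid-bed (its start), range -0.125 to 0.125, friction about 0.6 N. It slides only with the lock tab squeezed almost fully in. On release a bolt drops between two rack teeth and shifts the stage by up to 7 mm; rarely the bolt perches on a tooth tip (tab then reads about 0.15): squeeze again and move it 5 mm.
- tab (a joint): Angle of the lock tab in rad: 0 = sprung fully out (locked), 0.22 = squeezed right in against its stop (free; it stage fully free above 0.18). The top of the tab swings towards the bed's +y. Its spring resists with about 5 N at the grip point at 0 and 10 N at 0.22.
- handle (a point): Grip point of the stage's handle, 79 mm above the table; axes as the bed. The handle, 22 mm wide, leans 35 degrees to -x and ends 26 mm up beyond this point (apron 40 mm below it). Fixed black post on the +y side, outer face 14 mm away; steel lock tab on the -y side, outer face 26 mm away (30 at its top), 14 when squeezed. Pinch along y, 28 mm wide when squeezed, centred here, tool leaning too.
- specimen (a point): Centre of the top of a coiled fossil (76 mm wide) fixed in the stage's white plastic tray (115 x 150 mm, rim 47 mm above the table). 63 mm above the table, 116 mm in the bed's +x from the handle's grip point; moves with the stage. Same axes as the bed.
- magnifier: Fixed bench magnifier: round foot (96 mm) and post 215 mm high on the bed's +x side, and a flat white rectangular head over the bed, 175 (x) x 130 (y) x 18 mm, underside 166 mm above the table, reaching 105 mm to -x of the lens centre: below it the handle has no room above for a vertical gripper. Origin: on the table under the lens centre, post 130 mm to +x; axes as the bed.
- lens (a point): Centre of the magnifier's round clear lens (100 mm across), 175 mm above the table, directly over the line along which the fossil travels.
- jar: Loose glass jar with a steel lid, 64 mm across, 110 mm high, standing on the table beside the bed; origin: centre of its underside. Leave it alone.
- phone: Loose black phone lying flat, 150 x 74 x 9 mm; origin: centre of its underside. Leave it alone.
- notebook: Loose blue notebook lying flat, 210 x 150 x 14 mm; origin: centre of its underside. Leave it alone.
- headphones: Loose black headphones lying flat, about 145 x 230 x 32 mm; origin: midway between the two ear cups, at the table. Leave them alone.
- lamp: Fixed bench lamp (not the magnifier) over the other end of the bed: a round grey dome, 90 mm across, underside 185 mm above the table, on a post 130 mm to +x of it. Origin: on the table under the dome's centre; axes as the bed. Which end has the lamp and which the magnifier changes.

How it is judged (in metres and radians):
On the way, in this order (a step that is already met when the one before it is completed fails the run):
1. the lock tab is squeezed in by the fingers, with the fossil still away from the lens (value of joint tab above 0.18 rad and horizontal distance between specimen and lens above 0.03 m), for 0.1 s.
2. the fossil is under the lens while the tab is still squeezed (value of joint tab above 0.18 rad and horizontal distance between specimen and lens below 0.018 m), for 0.2 s.
At the end, for the whole second after the job is handed in: The fossil's centre is within 18 mm (horizontally) of the lens centre, the lock tab is sprung out to less than 0.04 rad (bolt down between the rack teeth), the stage is at rest (horizontal distance between specimen and lens below 0.018 m and value of joint tab below 0.04 rad and velocity of joint stage between -0.01 and 0.01 m/s); the robot touches nothing.
It fails at once if the robot knocks the magnifier or the lamp (over 8 N) (contact force between any of the arm, the fingers and magnifier above 8 N or contact force between any of the arm, the fingers and lamp above 8 N).
It fails at once if the jar, phone, notebook or headphones are moved by more than 20 mm (distance of any of jar, phone, notebook, headphones from where it was at the start of the episode above 0.02 m).
It also fails if it takes over 42 s, if anything falls off the work surface, if the arm or the gripper's body presses on something with over 40 N, if the wrist force passes 120 N, or if a joint passes its speed limit or range.

## Working session

There is one attempt and no reset: what is moved stays moved. The work goes in short steps, Python scripts to look and compute and a tool call to move; the robot and the scene stay as the last step left them, time stands still between calls to the robot, and variables do not carry over. Pictures are saved under pics/ and viewed, at most 10 in all, crops included, and the job is handed in when it is done.

Besides the shell and the picture viewer there is one more tool, called after ">>>" as name(argument=value, ...), one argument or row to a line, values as JSON. servo_tool: Moves the arm, as the interface text tells. Its arguments: {"type":"object","properties":{"plan":{"type":"array","items":{"type":"object","properties":{"xyz":{"type":"array","items":{"type":"number"}},"twist":{"type":"array","items":{"type":"number"}},"jaw":{"type":"number"}}}},"newtons":{"type":"number"}},"required":["plan"]}

```bash
mkdir -p pics; ls
python3 - <<'E'
from cell import env
import cv2,numpy as np
o=env.get_obs();print(o)
for n in("scene","top"):
    c=env.read_camera(n);cv2.imwrite(f"pics/{n}0.png",c["img"][:,:,::-1])
    np.savez(f"{n}0.npz",**c);print(n,c["camera_matrix"].tolist(),c["R"].round(3).tolist(),c["t"])
    print(-c["R"].T@c["t"])
E
```

```text
pics
{'time_s': 0.0, 'qpos': array([66.41191486, 18.43775236, -4.01409781, 83.1756369 ,  1.29566402,
       78.53944044, -3.26008012]), 'joint_velocities': array([-0.07076092,  0.01591977, -0.06142245, -0.07975034, -0.0062309 ,
        0.0094245 ,  0.03687281]), 'effort': array([ 1.40073048e-04, -4.91288352e+01, -4.03785277e-01, -3.12525558e+01,
       -6.38705771e-02,  4.37966001e-02,  1.70072376e-04]), 'tool_pos': array([ 0.26834535, -0.59179344,  0.40366937]), 'tool_rot': array([-1.79892443e+02,  6.84665245e-03,  2.43965493e+01]), 'force': array([0.32097499, 0.66565897, 0.44066955]), 'wrist_torque': array([ 0.04067689, -0.03429467,  0.02273557]), 'grasp_force': 0.0, 'grip_width': 0.08716432109427656}
scene [[403.45158298172134, 0.0, 283.5601994885256], [0.0, 403.45158298172134, 202.32089721679375], [0.0, 0.0, 1.0]] [[0.918, 0.397, 0.007], [0.316, -0.72, -0.618], [-0.24, 0.569, -0.786]] [-0.47204026 -0.10518925  1.727842  ]
[ 0.88175744 -0.8725319   1.29634743]
top [[396.03444021587933, 0.0, 282.30426964230907], [0.0, 396.03444021587933, 216.82663822123155], [0.0, 0.0, 1.0]] [[0.005, -1.0, 0.002], [-0.983, -0.005, -0.183], [0.183, -0.001, -0.983]] [-0.03118324  0.55044837  1.20207212]
[ 0.32121704 -0.02735338  1.28258122]
```

View pics/scene0.png

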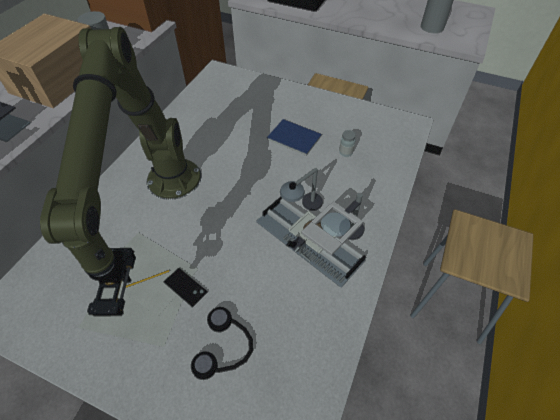

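View pics/top0.png

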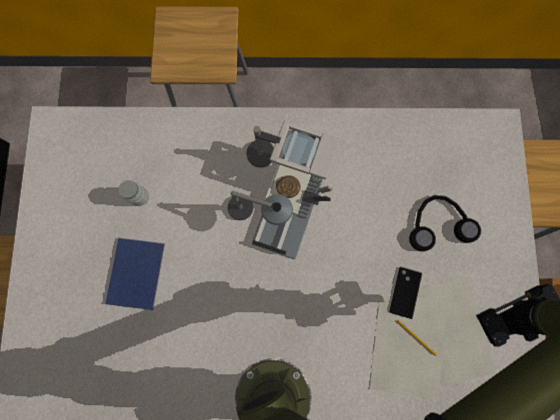

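The top view shows the bed running from the lamp (dome at about 277,208) to the magnifier (lens at about 300,147). The handle is near (318,196) and the fossil near (288,186). I'll enlarge both views.

Run:
```python
import cv2,numpy as np
a=cv2.imread("pics/top0.png")[115:265,225:345]; b=cv2.imread("pics/scene0.png")[170:290,250:375]
a=cv2.resize(a,(480,600),interpolation=cv2.INTER_CUBIC)
cv2.imwrite("pics/topc.png",a); cv2.imwrite("pics/scenec.png",cv2.resize(b,None,fx=5,fy=5,interpolation=cv2.INTER_CUBIC))
```

```text
(no output)
```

View pics/topc.png

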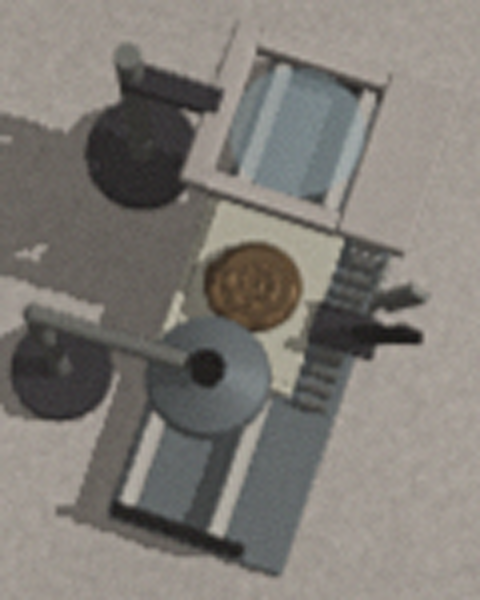

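View pics/scenec.png

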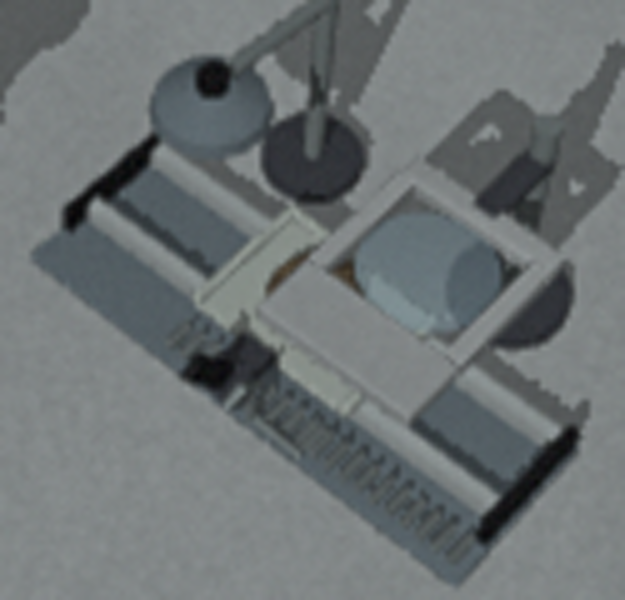

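The crops (top ×4 from 225,115; scene ×5 from 250,170) show these points:

| Feature | Top crop | Scene crop |
|---|---|---|
| Fossil | 253,287 | – |
| Lens | 297,130 | 430,272 |
| Near-side bed corner | 278,573 | 33,257 and 460,585 |
| Black post tip | 420,337 | – |
| Tab tip | 425,293 | – |

```bash
cat > h.py <<'E'
import numpy as np, cv2
from scipy.spatial.transform import Rotation as Rot
cams={n:dict(np.load(f"{n}0.npz")) for n in("top","scene")}
OFF={"top":(225,115,4),"scene":(250,170,5)}
def ray(c,u,v):
    d=c["R"].T@np.linalg.inv(c["camera_matrix"])@[u,v,1]; return -c["R"].T@c["t"],d
def plane(c,u,v,z):
    o,d=ray(c,u,v); return o+d*(z-o[2])/d[2]
def crop(n,u,v): x,y,s=OFF[n]; return (u+.5)/s-.5+x,(v+.5)/s-.5+y
def proj(c,X): p=c["camera_matrix"]@(c["R"]@np.asarray(X)+c["t"]); return p[:2]/p[2]
E
python3 - <<'E'
from h import *
P=lambda n,u,v,z:plane(cams[n],*crop(n,u,v),z)
a=P("scene",33,257,.012);b=P("scene",460,585,.012);c=P("top",278,573,.012)
print("bed edge",a,b,c,np.linalg.norm(a-b))
y=(a-b)/np.linalg.norm(a-b);yaw=np.arctan2(y[1],y[0])-np.pi/2;print("yaw x",yaw)
f=P("top",253,287,.063);print("fossil",f)
l=P("top",297,130,.175);l2=P("scene",430,272,.175);print("lens",l,l2)
d=f-l;print("f->l yaw",np.arctan2(d[1],d[0])-np.pi/2,np.linalg.norm(d[:2]))
# head edge dirs
for n,q in(("top",[(240,22),(183,180),(403,253)]),("scene",[(418,172),(258,300),(408,422),(575,262)])):
    for p in q: print(n,P(n,*p,.184))
m=(a+b)/2; X=np.array([np.cos(yaw),np.sin(yaw),0]);Y=np.array([-X[1],X[0],0])
print("mid -> bed frame fossil",(f-m)@X,(f-m)@Y, "lens",(l-m)@X,(l-m)@Y,(l2-m)@X,(l2-m)@Y)
h=f-.116*X;h[2]=.079;print("handle",h)
print("post tip",P("top",420,337,.100),"tab tip",P("top",425,293,.100))
E
```

```text
bed edge [ 0.42803196 -0.07013917  0.012     ] [ 0.82225589 -0.20364827  0.012     ] [ 0.42436462 -0.06680325  0.012     ] 0.41621772019125763
yaw x 1.2442566845267997
fossil [ 0.64687956 -0.04541565  0.063     ]
lens [ 0.73629549 -0.07579928  0.175     ] [ 0.73794584 -0.0751921   0.175     ]
f->l yaw 1.2432361248645178 0.0944371487679502
top [ 0.81661746 -0.03348501  0.184     ]
top [0.69432332 0.00732833 0.184     ]
top [ 0.64039596 -0.15136491  0.184     ]
scene [ 0.7037654  -0.00380696  0.184     ]
scene [ 0.64135959 -0.14921326  0.184     ]
scene [ 0.76400339 -0.19816434  0.184     ]
scene [ 0.82641492 -0.03437161  0.184     ]
mid -> bed frame fossil 0.09361626884344249 0.008756111707485345 lens 0.09351989011551942 -0.08568098788033959 0.09462436363606502 -0.08704936649260747
handle [ 0.60967053 -0.15528597  0.079     ]
post tip [ 0.5981996  -0.17289017  0.1       ] tab tip [ 0.63298053 -0.17732047  0.1       ]
```

```bash
cat >> h.py <<'E'
yaw=1.2437; X=np.array([np.cos(yaw),np.sin(yaw),0]);Y=np.array([-X[1],X[0],0]);Z=np.array([0,0,1.])
H0=np.array([.6097,-.1553,.079])
L=np.radians(35); A=np.sin(L)*X-np.cos(L)*Z
RT=np.column_stack([np.cross(-Y,A),-Y,A])
def move(back,h=H0,o=None):
    """shift (cm) and twist (deg) in current tool axes to grasp pose backed off along the lean"""
    from cell import env
    o=o or env.get_obs(); R=Rot.from_euler("xyz",o["tool_rot"],degrees=True).as_matrix()
    p=h-(.164+back)*A
    print("t",o["time_s"],"q",o["qpos"].round(1),"xyz cm",(R.T@(p-o["tool_pos"])*100).round(2),"twist",np.degrees(Rot.from_matrix(R.T@RT).as_rotvec()).round(2),
     "in bed mm",[((o["tool_pos"]+.164*R[:,2]-h)@v*1000).round(1) for v in(X,Y,Z)],"w",o["grip_width"],"gf",o["grasp_force"],"F",o["force"].round(1))
E
python3 -c "
from h import *
move(.12)"
```

```text
t 0.1 q [66.4 18.4 -4.  83.2  1.3 78.5 -3.3] xyz cm [ 37.98 -13.75   9.23] twist [ 14.21  32.97 -45.39] in bed mm [np.float64(-522.8), np.float64(183.2), np.float64(160.8)] w 0.08701053980033017 gf 0.0 F [0.6 0.7 0.4]
```

>>> servo_tool(
  plan=[
    {"xyz":[4,-1.5,1],"twist":[1.5,3.3,-4.5],"jaw":0},
    {"xyz":[8,-3,2],"twist":[3,6.6,-9],"jaw":0},
    {"xyz":[12,-4.5,3],"twist":[4.5,10,-13.6],"jaw":0},
    {"xyz":[16,-6,4],"twist":[6,13.2,-18],"jaw":0},
    {"xyz":[20,-7.5,5],"twist":[7.2,16.5,-22.7],"jaw":0},
    {"xyz":[24,-9,6],"twist":[8.5,20,-27.2],"jaw":0},
    {"xyz":[28,-10.2,7],"twist":[10,23,-31.8],"jaw":0},
    {"xyz":[32,-11.6,8],"twist":[11.4,26.4,-36.3],"jaw":0},
    {"xyz":[35,-12.7,8.6],"twist":[12.8,29.7,-40.9],"jaw":0},
    {"xyz":[38,-13.75,9.2],"twist":[14.2,33,-45.4],"jaw":0},
  ],
)

```text
time_s: 0.93
tool_pos: [0.5587, -0.3081, 0.3119]
tool_rot: [179.9, -35.1, 71.6]
force: [1.1, -0.6, -0.1]
grip_width: 0.0865
grasp_force: 0.0
```

```bash
python3 -c "
from h import *
move(.12)"
```

```text
t 0.9333 q [ 55.3  27.2 -25.7  88.4 -23.4  76.2  20.3] xyz cm [-0.17 -0.08 -0.08] twist [-0.03 -0.12  0.25] in bed mm [np.float64(-66.7), np.float64(-0.7), np.float64(98.8)] w 0.08651578438252619 gf 0.0 F [ 1.1 -0.6 -0.1]
```

Run:
```python
from h import *
from cell import env
c=env.read_camera("wrist");np.savez("wrist0.npz",**c);cv2.imwrite("pics/w0.png",c["img"][:,:,::-1])
for n,X_ in(("H",H0),("post tip outer",H0+.014*Y+.026*Z-.018*X),("tab tip outer",H0-.030*Y+.026*Z-.018*X)):print(n,proj(c,X_))
```

```text
H [274.682856   217.38365295]
post tip outer [257.11836739 229.5763985 ]
tab tip outer [312.5952533  229.76630981]
```

View pics/w0.png

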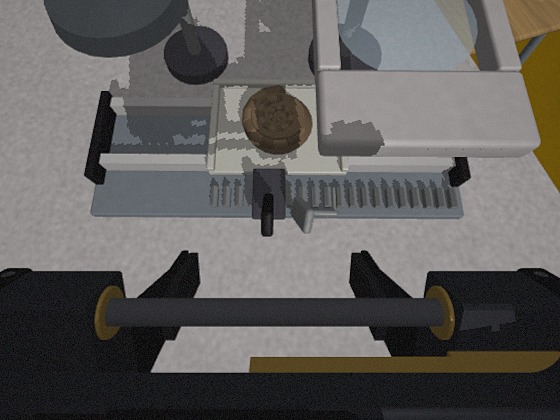

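The wrist view shows the black post's outer tip at about (261,234) and the tab's at about (313,230). That is within 2–3 mm of the prediction, so I'll nudge 2 mm toward -y and go in.

>>> servo_tool(
  plan=[
    {"xyz":[-0.1,0.1,2],"twist":[0,0,0.2],"jaw":0},
    {"xyz":[-0.17,0.12,4],"twist":[0,0,0.2],"jaw":0},
    {"xyz":[-0.17,0.12,6],"twist":[0,0,0.2],"jaw":0},
    {"xyz":[-0.17,0.12,8],"twist":[0,0,0.2],"jaw":0},
    {"xyz":[-0.17,0.12,9.5],"twist":[0,0,0.2],"jaw":0},
    {"xyz":[-0.17,0.12,10.7],"twist":[0,0,0.2],"jaw":0},
    {"xyz":[-0.17,0.12,11.5],"twist":[0,0,0.2],"jaw":0},
    {"xyz":[-0.17,0.12,11.9],"twist":[0,0,0.2],"jaw":0},
    {"xyz":[-0.17,0.12,11.9],"twist":[0,0,0.2],"jaw":0},
  ],
)

```text
time_s: 1.73
tool_pos: [0.5804, -0.2467, 0.2137]
tool_rot: [-179.9, -35.0, 71.1]
force: [0.2, -0.3, 0.3]
grip_width: 0.0872
grasp_force: 0.0
```

Run:
```python
from h import *
from cell import env
move(0,H0-.002*Y)
c=env.read_camera("wrist");cv2.imwrite("pics/w1.png",c["img"][:,:,::-1])
```

```text
t 1.7333 q [ 50.9  31.7 -26.7  95.1 -23.5  63.5  20.1] xyz cm [0.13 0.04 0.14] twist [ 0.02  0.03 -0.15] in bed mm [np.float64(-2.0), np.float64(0.3), np.float64(0.3)] w 0.08718919226211327 gf 0.0 F [ 0.2 -0.3  0.3]
```

View pics/w1.png

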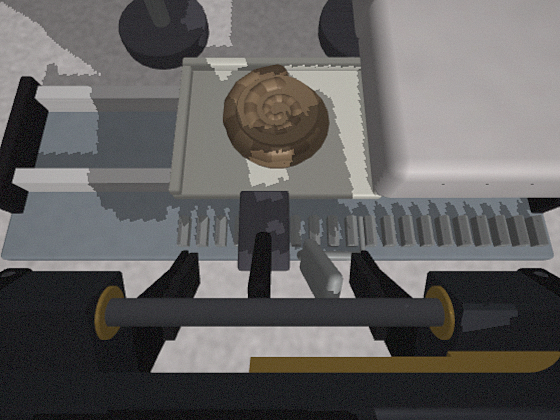

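The fingers straddle the post (about 255,265) and the tab (about 320,270), both with clearance. Closing now.

>>> servo_tool(
  plan=[
    {"xyz":[0.1,0,0.1],"twist":[0,0,0],"jaw":0.3},
    {"xyz":[0.1,0,0.1],"twist":[0,0,0],"jaw":0.6},
    {"xyz":[0.1,0,0.1],"twist":[0,0,0],"jaw":1},
    {"xyz":[0.1,0,0.1],"twist":[0,0,0],"jaw":1},
    {"xyz":[0.1,0,0.1],"twist":[0,0,0],"jaw":1},
    {"xyz":[0.1,0,0.1],"twist":[0,0,0],"jaw":1},
    {"xyz":[0.1,0,0.1],"twist":[0,0,0],"jaw":1},
    {"xyz":[0.1,0,0.1],"twist":[0,0,0],"jaw":1},
    {"xyz":[0.1,0,0.1],"twist":[0,0,0],"jaw":1},
    {"xyz":[0.1,0,0.1],"twist":[0,0,0],"jaw":1},
  ],
  newtons=30,
)

```text
time_s: 2.62
tool_pos: [0.5812, -0.246, 0.215]
tool_rot: [180.0, -35.0, 71.1]
force: [-1.1, -1.5, 5.6]
grip_width: 0.0286
grasp_force: 9.7
```

Run:
```python
from h import *
from cell import env
move(0,H0-.002*Y)
c=env.read_camera("wrist");cv2.imwrite("pics/w2.png",c["img"][:,:,::-1])
```

```text
t 2.6167 q [ 50.8  31.6 -26.7  95.1 -23.5  63.5  20.1] xyz cm [-0.01 -0.02  0.19] twist [ 0.12  0.04 -0.12] in bed mm [np.float64(-1.1), np.float64(-0.5), np.float64(1.6)] w 0.028556450441831048 gf 9.68329640389129 F [-1.1 -1.5  5.6]
```

View pics/w2.png

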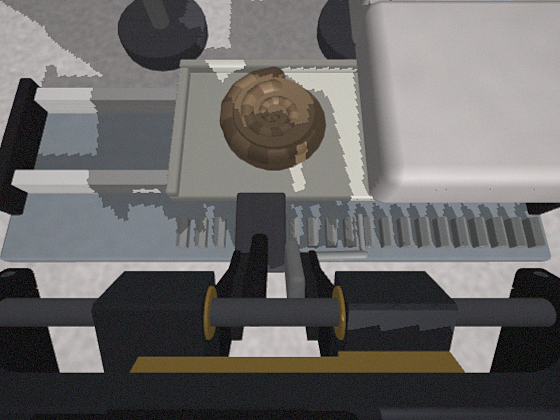

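The tab is pinched flat between the fingers (post near 255,265, tab near 293,270) at an opening of 28.6 mm. I'll settle for a moment, then slide in the tool's +y (the bed's -y).

>>> servo_tool(
  plan=[
    {"xyz":[0,0,0],"twist":[0,0,0],"jaw":1},
    {"xyz":[0,0,0],"twist":[0,0,0],"jaw":1},
    {"xyz":[0,0,0],"twist":[0,0,0],"jaw":1},
    {"xyz":[0,0.3,0],"twist":[0,0,0],"jaw":1},
    {"xyz":[0,0.8,0],"twist":[0,0,0],"jaw":1},
    {"xyz":[0,1.4,0],"twist":[0,0,0],"jaw":1},
    {"xyz":[0,2.0,0],"twist":[0,0,0],"jaw":1},
    {"xyz":[0,2.6,0],"twist":[0,0,0],"jaw":1},
    {"xyz":[0,3.0,0],"twist":[0,0,0],"jaw":1},
    {"xyz":[0,3.0,0],"twist":[0,0,0],"jaw":1},
  ],
  newtons=35,
)

```text
time_s: 3.5
tool_pos: [0.6101, -0.2559, 0.215]
tool_rot: [179.9, -35.0, 71.1]
force: [-0.7, -0.8, 5.3]
grip_width: 0.0271
grasp_force: 35.0
```

Run:
```python
from h import *
move(0,H0-.002*Y-.0945*Y)
```

```text
t 3.5 q [ 49.   34.5 -26.1  90.4 -22.5  64.5  18.5] xyz cm [0.01 6.37 0.22] twist [ 0.19  0.04 -0.11] in bed mm [np.float64(-1.2), np.float64(63.2), np.float64(1.6)] w 0.02713380162577033 gf 35.0042366667185 F [-0.7 -0.8  5.3]
```

>>> servo_tool(
  plan=[
    {"xyz":[0,0.4,0.05],"twist":[0,0,0],"jaw":1},
    {"xyz":[0,1.1,0.1],"twist":[0,0,0],"jaw":1},
    {"xyz":[0,2.0,0.1],"twist":[0,0,0],"jaw":1},
    {"xyz":[0,2.9,0.1],"twist":[0,0,0],"jaw":1},
    {"xyz":[0,3.8,0.1],"twist":[0,0,0],"jaw":1},
    {"xyz":[0,4.7,0.1],"twist":[0,0,0],"jaw":1},
    {"xyz":[0,5.5,0.1],"twist":[0,0,0],"jaw":1},
    {"xyz":[0,6.1,0.1],"twist":[0,0,0],"jaw":1},
    {"xyz":[0,6.3,0.1],"twist":[0,0,0],"jaw":1},
    {"xyz":[0,6.3,0.1],"twist":[0,0,0],"jaw":1},
  ],
)

```text
time_s: 4.33
tool_pos: [0.6698, -0.2763, 0.215]
tool_rot: [179.8, -35.0, 71.1]
force: [-0.6, -2.7, 7.7]
grip_width: 0.0273
grasp_force: 35.0
```

Run:
```python
from h import *
from cell import env
move(0,H0-.002*Y-.0945*Y)
a=env.read_camera("top");np.savez("top1.npz",**a)
b=env.read_camera("wrist");np.savez("w3.npz",**b)
i=cv2.resize(a["img"][115:205,225:345],(480,360),interpolation=cv2.INTER_CUBIC);j=cv2.resize(b["img"],(320,240))
k=np.zeros((360,800,3),np.uint8);k[:,:480]=i;k[:240,480:]=j
cv2.imwrite("pics/c3.png",k[:,:,::-1])
```

```text
t 4.3333 q [ 45.3  40.8 -24.8  80.  -20.5  67.4  15.4] xyz cm [0.01 0.07 0.21] twist [ 0.25  0.05 -0.11] in bed mm [np.float64(-1.3), np.float64(-0.0), np.float64(1.6)] w 0.027308224712158595 gf 35.01260824355995 F [-0.6 -2.7  7.7]
```

View pics/c3.png

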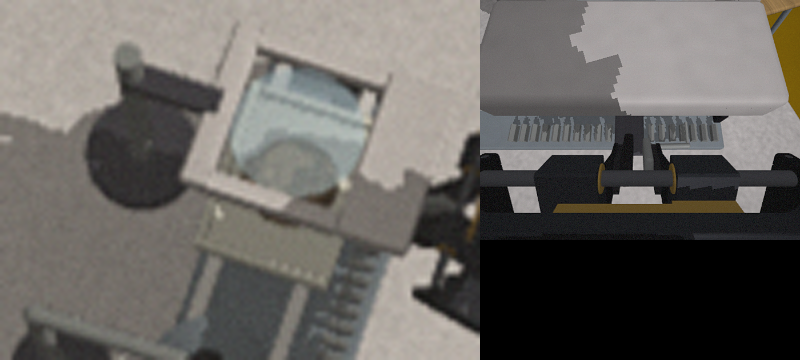

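The tray is now under the head and the fossil shows through the lens, centred near (293,178) in the crop. I'll compare that with where it should appear.

Run:
```python
from h import *
c=cams["top"]
l=np.array([.737,-.0755,.063])
u=proj(c,l);print("target crop px",(u-[225,115]+.5)*4-.5)
for dy in(-.02,.02):
    u=proj(c,l+dy*Y);print(dy,(u-[225,115]+.5)*4-.5)
pts=[proj(c,l+.038*(np.cos(a)*X+np.sin(a)*Y)) for a in np.linspace(0,6.283,40)]
pts=(np.array(pts)-[225,115]+.5)*4-.5;print("fossil extent",pts.min(0),pts.max(0))
# tray +y rim edge middle, expected if fossil at lens (tray 150 long in y assumed centred)
# visible fossil front arc: brown mask below the head
a=dict(np.load("top1.npz"))["img"];i=cv2.resize(a[115:205,225:345],(480,360),interpolation=cv2.INTER_CUBIC).astype(int)
m=(i[...,0]-i[...,2]>25);m[:, :200]=0;m[:,420:]=0;ys,xs=np.nonzero(m);print(xs.min(),xs.max(),ys.min(),ys.max())
k=ys>200;print("low arc",xs[k].mean(),ys[k].max())
```

```text
target crop px [290.66833473 178.71462221]
-0.02 [298.58898817 156.31407235]
0.02 [282.70442877 201.23749535]
fossil extent [243.46180453 133.86238729] [337.73063331 224.09797233]
252 367 120 198<stdin>:13: RuntimeWarning: Mean of empty slice.
  ret = ret.dtype.type(ret / rcount)
Traceback (most recent call last):
ValueError: zero-size array to reduction operation maximum which has no identity
```

It matches the target (290.7,178.7) to within a few mm. I'll hold briefly, then release.

>>> servo_tool(
  plan=[
    {"xyz":[0,0,0],"twist":[0,0,0],"jaw":1},
    {"xyz":[0,0,0],"twist":[0,0,0],"jaw":1},
    {"xyz":[0,0,0],"twist":[0,0,0],"jaw":1},
    {"xyz":[0,0,0],"twist":[0,0,0],"jaw":0},
    {"xyz":[0,0,0],"twist":[0,0,0],"jaw":0},
    {"xyz":[0,0,0],"twist":[0,0,0],"jaw":0},
    {"xyz":[0,0,0],"twist":[0,0,0],"jaw":0},
    {"xyz":[0,0,0],"twist":[0,0,0],"jaw":0},
    {"xyz":[0,0,0],"twist":[0,0,0],"jaw":0},
    {"xyz":[0,0,0],"twist":[0,0,0],"jaw":0},
  ],
)

```text
time_s: 5.27
tool_pos: [0.6689, -0.275, 0.2126]
tool_rot: [-179.9, -35.0, 71.1]
force: [0.7, -0.1, 0.0]
grip_width: 0.0659
grasp_force: 0.0
```

Run:
```python
from h import *
from cell import env
move(0,H0-.002*Y-.0945*Y)
a=env.read_camera("top");b=env.read_camera("wrist")
i=cv2.resize(a["img"][125:200,235:335],(400,300),interpolation=cv2.INTER_CUBIC);j=cv2.resize(b["img"][120:420,80:480],(400,300))
cv2.imwrite("pics/c4.png",np.hstack([i,j])[:,:,::-1])
```

```text
t 5.2667 q [ 45.3  40.9 -24.8  80.2 -20.4  67.4  15.4] xyz cm [ 0.07  0.2  -0.05] twist [ 0.01  0.04 -0.16] in bed mm [np.float64(-0.3), np.float64(1.9), np.float64(-0.8)] w 0.06587795798523295 gf 0.0 F [ 0.7 -0.1  0. ]
```

View pics/c4.png

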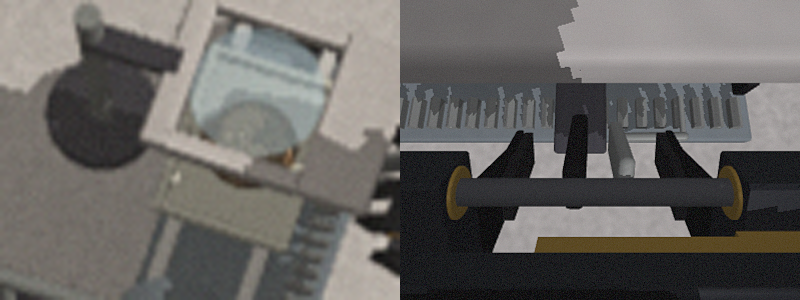

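>>> servo_tool(
  plan=[
    {"xyz":[0,0,0],"twist":[0,0,0],"jaw":0},
    {"xyz":[0,0,0],"twist":[0,0,0],"jaw":0},
    {"xyz":[0,0,0],"twist":[0,0,0],"jaw":0},
    {"xyz":[0,0,0],"twist":[0,0,0],"jaw":0},
  ],
)

```text
time_s: 5.7
tool_pos: [0.6691, -0.2753, 0.2132]
tool_rot: [-180.0, -35.0, 71.1]
force: [0.0, -0.1, 0.3]
grip_width: 0.0864
grasp_force: 0.0
```

Run:
```python
from h import *
from cell import env
move(0,H0-.002*Y-.0945*Y)
b=env.read_camera("wrist");cv2.imwrite("pics/w5.png",b["img"][:,:,::-1])
f=lambda n:cv2.resize(cv2.imread(n)[180:310,200:400],(400,260),interpolation=cv2.INTER_CUBIC)
cv2.imwrite("pics/cmp.png",np.vstack([np.hstack([f("pics/w1.png"),f("pics/w2.png")]),np.hstack([f("pics/w5.png"),f("pics/w5.png")])]))
```

```text
t 5.7 q [ 45.3  40.9 -24.8  80.2 -20.4  67.4  15.4] xyz cm [0.04 0.17 0.01] twist [ 0.08  0.05 -0.14] in bed mm [np.float64(-0.6), np.float64(1.5), np.float64(-0.2)] w 0.08643994532613017 gf 0.0 F [ 0.  -0.1  0.3]
```

View pics/cmp.png

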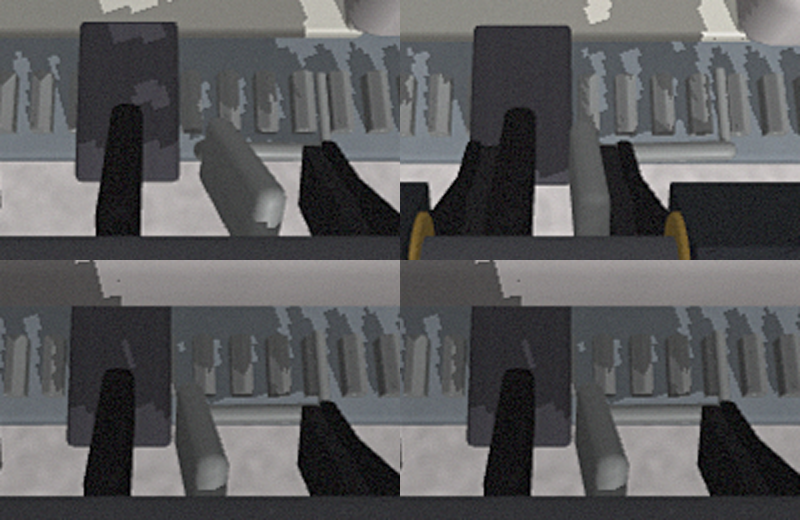

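The tab (upper-left: sprung out, upper-right: squeezed, bottom: now) is only partly out, so the bolt is perched on a tooth tip. I'll squeeze again and move about 6 mm further toward the next gap, which is also nearer the lens.

>>> servo_tool(
  plan=[
    {"xyz":[0,-0.25,0],"twist":[0,0,0],"jaw":0.4},
    {"xyz":[0,-0.25,0],"twist":[0,0,0],"jaw":1},
    {"xyz":[0,-0.25,0],"twist":[0,0,0],"jaw":1},
    {"xyz":[0,-0.25,0],"twist":[0,0,0],"jaw":1},
    {"xyz":[0,-0.25,0],"twist":[0,0,0],"jaw":1},
    {"xyz":[0,-0.25,0],"twist":[0,0,0],"jaw":1},
    {"xyz":[0,-0.25,0],"twist":[0,0,0],"jaw":1},
    {"xyz":[0,-0.25,0],"twist":[0,0,0],"jaw":1},
    {"xyz":[0,-0.25,0],"twist":[0,0,0],"jaw":1},
    {"xyz":[0,-0.25,0],"twist":[0,0,0],"jaw":1},
  ],
)

```text
time_s: 6.58
tool_pos: [0.6666, -0.2744, 0.2131]
tool_rot: [-179.9, -35.0, 71.1]
force: [-0.3, 0.3, -0.1]
grip_width: 0.0286
grasp_force: 10.4
```

>>> servo_tool(
  plan=[
    {"xyz":[0,0,0],"twist":[0,0,0],"jaw":1},
    {"xyz":[0,0.1,0],"twist":[0,0,0],"jaw":1},
    {"xyz":[0,0.3,0],"twist":[0,0,0],"jaw":1},
    {"xyz":[0,0.5,0],"twist":[0,0,0],"jaw":1},
    {"xyz":[0,0.6,0],"twist":[0,0,0],"jaw":1},
    {"xyz":[0,0.6,0],"twist":[0,0,0],"jaw":1},
    {"xyz":[0,0.6,0],"twist":[0,0,0],"jaw":1},
    {"xyz":[0,0.6,0],"twist":[0,0,0],"jaw":1},
    {"xyz":[0,0.6,0],"twist":[0,0,0],"jaw":1},
  ],
)

```text
time_s: 7.33
tool_pos: [0.6725, -0.2764, 0.2131]
tool_rot: [-180.0, -35.0, 71.1]
force: [0.5, 0.1, -0.1]
grip_width: 0.0276
grasp_force: 35.0
```

Run:
```python
from h import *
move(0,H0-.002*Y-.0945*Y)
```

```text
t 7.3333 q [ 45.1  41.2 -24.7  79.6 -20.3  67.5  15.3] xyz cm [ 0.05 -0.19  0.01] twist [ 0.09  0.05 -0.14] in bed mm [np.float64(-0.5), np.float64(-2.2), np.float64(-0.3)] w 0.027625529529802233 gf 34.997571730054915 F [ 0.5  0.1 -0.1]
```

>>> servo_tool(
  plan=[
    {"xyz":[0,0,0],"twist":[0,0,0],"jaw":0},
    {"xyz":[0,0,0],"twist":[0,0,0],"jaw":0},
    {"xyz":[0,0,0],"twist":[0,0,0],"jaw":0},
    {"xyz":[0,0,0],"twist":[0,0,0],"jaw":0},
    {"xyz":[0,0,0],"twist":[0,0,0],"jaw":0},
    {"xyz":[0,0,0],"twist":[0,0,0],"jaw":0},
    {"xyz":[0,0,0],"twist":[0,0,0],"jaw":0},
    {"xyz":[0,0,0],"twist":[0,0,0],"jaw":0},
    {"xyz":[0,0,0],"twist":[0,0,0],"jaw":0},
    {"xyz":[0,0,0],"twist":[0,0,0],"jaw":0},
  ],
)

```text
time_s: 8.17
tool_pos: [0.6723, -0.2763, 0.2132]
tool_rot: [-179.9, -35.0, 71.1]
force: [0.2, 0.6, 0.2]
grip_width: 0.0838
grasp_force: 0.0
```

Run:
```python
from h import *
from cell import env
move(0,H0-.002*Y-.0945*Y)
b=env.read_camera("wrist");cv2.imwrite("pics/w6.png",b["img"][:,:,::-1])
for n,rows in(("w1",(270,280,288)),("w2",(270,280,288)),("w5",(270,280,288)),("w6",(270,280,288))):
    g=cv2.GaussianBlur(cv2.cvtColor(cv2.imread(f"pics/{n}.png"),cv2.COLOR_BGR2GRAY),(5,5),0)
    for r in rows: print(n,r,g[r,240:360:4].tolist())
```

```text
t 8.1667 q [ 45.1  41.2 -24.7  79.6 -20.3  67.6  15.3] xyz cm [ 0.04 -0.16  0.01] twist [ 0.04  0.04 -0.14] in bed mm [np.float64(-0.5), np.float64(-1.7), np.float64(-0.3)] w 0.08376214982014936 gf 0.0 F [0.2 0.6 0.2]
w1 270 [112, 102, 98, 20, 19, 20, 21, 19, 97, 104, 104, 103, 137, 177, 176, 120, 66, 66, 68, 69, 68, 76, 82, 84, 87, 168, 175, 168, 22, 19]
w1 280 [172, 174, 103, 20, 21, 22, 22, 19, 163, 175, 179, 176, 179, 177, 175, 176, 162, 65, 65, 69, 69, 70, 90, 135, 153, 133, 170, 134, 20, 22]
w1 288 [174, 176, 50, 23, 24, 23, 23, 21, 171, 172, 176, 172, 173, 171, 172, 170, 170, 160, 64, 66, 67, 70, 113, 153, 152, 138, 177, 180, 50, 22]
w2 270 [31, 29, 22, 23, 23, 24, 19, 67, 75, 76, 74, 74, 77, 88, 92, 91, 35, 30, 24, 21, 34, 185, 190, 196, 152, 146, 151, 147, 142, 145]
w2 280 [30, 24, 23, 22, 23, 25, 22, 174, 186, 195, 193, 167, 71, 93, 99, 99, 68, 31, 29, 25, 23, 20, 37, 180, 27, 34, 34, 34, 34, 35]
w2 288 [31, 23, 25, 25, 29, 24, 20, 188, 185, 190, 190, 183, 71, 85, 89, 89, 62, 32, 31, 27, 21, 22, 21, 25, 71, 69, 33, 33, 34, 33]
w5 270 [61, 57, 16, 20, 19, 22, 15, 59, 61, 63, 63, 76, 69, 57, 66, 73, 75, 75, 156, 155, 160, 162, 160, 160, 159, 156, 158, 133, 19, 18]
w5 280 [160, 47, 19, 19, 19, 18, 23, 160, 160, 157, 157, 158, 134, 55, 59, 85, 108, 112, 106, 159, 154, 159, 161, 155, 155, 160, 160, 100, 17, 21]
w5 288 [151, 18, 20, 23, 24, 21, 28, 149, 150, 154, 158, 159, 154, 59, 61, 104, 123, 131, 119, 156, 151, 151, 157, 157, 159, 155, 151, 152, 31, 20]
w6 270 [58, 61, 62, 19, 18, 20, 18, 17, 58, 60, 63, 62, 72, 151, 155, 85, 59, 60, 61, 63, 64, 72, 75, 75, 117, 160, 157, 27, 18, 21]
w6 280 [161, 163, 121, 18, 19, 18, 18, 20, 152, 158, 160, 160, 160, 159, 161, 161, 106, 59, 59, 62, 62, 63, 68, 97, 111, 106, 145, 20, 20, 20]
w6 288 [157, 160, 55, 19, 22, 23, 21, 17, 152, 160, 159, 154, 151, 153, 159, 159, 161, 111, 59, 60, 62, 62, 87, 128, 142, 115, 152, 90, 19, 19]
```

The tab profile now matches the sprung-out one in w1, so the stage is locked. Backing off along the lean.

>>> servo_tool(
  plan=[
    {"xyz":[0,0.3,0],"twist":[0,0,0],"jaw":0},
    {"xyz":[0,0.3,-0.5],"twist":[0,0,0],"jaw":0},
    {"xyz":[0,0.3,-2],"twist":[0,0,0],"jaw":0},
    {"xyz":[0,0.3,-4],"twist":[0,0,0],"jaw":0},
    {"xyz":[0,0.3,-6],"twist":[0,0,0],"jaw":0},
    {"xyz":[0,0.3,-8],"twist":[0,0,0],"jaw":0},
    {"xyz":[0,0.3,-10],"twist":[0,0,0],"jaw":0},
    {"xyz":[0,0.3,-11.5],"twist":[0,0,0],"jaw":0},
    {"xyz":[0,0.3,-12],"twist":[0,0,0],"jaw":0},
    {"xyz":[0,0.3,-12],"twist":[0,0,0],"jaw":0},
  ],
)

```text
time_s: 9.05
tool_pos: [0.6529, -0.3438, 0.3131]
tool_rot: [179.8, -34.9, 71.1]
force: [-0.1, 0.3, -0.4]
grip_width: 0.0871
grasp_force: 0.0
```

Run:
```python
from h import *
from cell import env
move(.12,H0-.002*Y-.0945*Y)
# tray +y rim edge (z 47 mm) in top view: at start vs now -> stage travel; fossil-lens gap
a=env.read_camera("top");w=env.read_camera("wrist");cv2.imwrite("pics/w7.png",w["img"][:,:,::-1])
g=lambda im:cv2.cvtColor(im,cv2.COLOR_RGB2GRAY)
hl=H0-.0945*Y
for d in (.088,.0945,.098,.105): print(d,[proj(w,H0-d*Y+o*Y+.026*Z-.018*X).round(1).tolist() for o in(.014,-.030)])
G=g(w["img"]); 
for r in(222,228,232): print(r,G[r,236:330:3].tolist())
```

```text
t 9.05 q [ 48.8  38.1 -23.9  71.8 -20.2  79.5  14.7] xyz cm [ 0.06 -0.5   0.22] twist [ 0.26  0.12 -0.14] in bed mm [np.float64(-70.9), np.float64(-5.8), np.float64(99.6)] w 0.08711059356827423 gf 0.0 F [-0.1  0.3 -0.4]
0.088 [[240.7, 225.7], [296.1, 225.5]]
0.0945 [[248.9, 225.7], [304.3, 225.5]]
0.098 [[253.3, 225.7], [308.7, 225.5]]
0.105 [[262.1, 225.6], [317.5, 225.4]]
222 [144, 142, 144, 141, 145, 145, 144, 29, 33, 54, 27, 158, 145, 148, 141, 137, 138, 140, 140, 105, 51, 98, 142, 107, 152, 142, 152, 146, 146, 145, 140, 152]
228 [143, 144, 148, 147, 150, 148, 154, 10, 26, 46, 15, 151, 141, 147, 149, 144, 150, 149, 147, 144, 151, 100, 118, 128, 141, 148, 146, 146, 147, 150, 150, 152]
232 [148, 150, 149, 146, 147, 147, 152, 72, 39, 41, 117, 144, 148, 146, 139, 139, 144, 148, 151, 149, 142, 136, 144, 145, 148, 146, 141, 139, 145, 140, 140, 144]
```

```bash
python3 -c "
from cell import env
print(env.sign_off())"
```

```text
the job is handed in; nothing more can be done
None
```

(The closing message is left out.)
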